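# Check the hand brake on a child's bicycle

## Task

Check the hand brake of the child's bicycle at the table: press the brake lever in towards its handlebar grip with the backs of the fingers until it comes up firm, hold it there for two seconds to see that it stops short of the grip, then let it spring right back out. Press only on the front of the lever's blade and don't force it; don't hook or pinch it from behind, don't put the fingers on the grip, and leave the oil bottle, the carton and the spanner where they are.

Things in the scene. Friction and masses are not known exactly. Their poses are not given: they have to be found in the camera images.
- bicycle: child's blue 20-inch bicycle, standing on the floor, held fast, facing the robot. Origin: middle of the handlebar in plan, at table height (z 0). At yaw 0, x points from the robot to the saddle, y along the bar. Riser bar 580 mm wide, grips 135 mm above the table. The +y end carries the only brake lever, the -y end a bell (top of its dome 176 mm above the table) and a plain grip
- brake_lever (a joint): angle of the brake lever: 0 = out, at rest; 0.25 rad = pressed fully in, at a firm stop with the blade still about 16 mm short of the rubber grip. A spring pushes it back out: at lever_press it takes about 3.5 N to start it and 8 N to bring it to the stop. lever_press travels about 20 mm
- lever_press (a point): the press point: front face of the blade (turned away from the grip), mid-height, 24 mm in from the ball end, 123 mm above the table; moves with the lever. Blade: black, 10 mm front to back, 13 mm tall, outer 58 mm straight; at rest 42 mm clear of the rubber. Axes: x from the face towards the grip (pressing direction, climbs 10 degrees), y to the ball end, z up. Free space before, above, below
- lever_tip (a point): centre of the 15 mm ball at the outer end of the lever's blade; it moves with the lever
- lever_back: rear half (5 mm) of the lever's blade, on the side of the grip; not to be touched by the fingers. Origin: the lever's pivot, 87 mm from lever_press; turns with the lever
- brake_grip: the black rubber grip behind the lever, not to be touched: a tube of 31 mm diameter (37 mm at its inner flange), 112 mm long, its top 150 mm above the table. Origin on the bar's axis, 40 mm inboard of the rubber's inner end; its y axis runs outward along the bar
- grip_middle (a point): the middle of the rubber grip behind the lever, on the bar's axis
- oil_bottle: bystander: small white plastic oil bottle, 42 mm diameter, 95 mm tall, standing on the table; origin at the centre of its base
- carton: bystander: small brown carton, 120 x 85 x 65 mm tall, standing on the table; origin at the centre of its underside
- spanner: bystander: steel spanner 150 mm long lying on the table; origin at the middle of its underside

How it is judged:
By the outcome, as a careful person would: the job done as asked, in the order asked, and still so for the second after the job is handed in, with the robot touching nothing.
It also fails if it takes over 45 s, if anything falls off the work surface, if the arm or the gripper's body presses on something with over 40 N, if the wrist force passes 120 N, or if a joint passes its speed limit or range.

## Robot

A 7-joint arm with a two-finger parallel gripper is mounted at the origin on the work surface. World frame = base frame: x ahead of the robot, y to its left, z up, the work surface at z = 0. Lengths are in m, angles in rad, forces in N, time in s.
With the tool pointing down it reaches from about 0.4 to 0.85 m from the base axis. Payload 4.5 kg.
Tool frame: the origin (TCP) lies midway between the tips of the shut fingers; the grasp point (between the pads) lies r.pinch_z behind it (r.pinch_z is the distance from the TCP to the grasp point, in m); z points along the fingers, y is the line along which they close (so a half turn about z gives the same grasp; the last joint's range is limited). The gripper opens to 88 mm and grips with 3 to 60 N. Pads are 18 mm wide; open, the fingers measure 123 mm over their backs; the gripper's body (75 mm by 187 mm) begins 45 mm behind the grasp point.
Start: joints at [-1.315, 0.689, -0.195, 1.565, 0.157, 0.902, -0.215], TCP at [0.137, 0.61, 0.239] pointing down, gripper open.
Joint ranges: [-3.01, 3.01], [-0.46, 2.08], [-1.47, 1.51], [0.13, 2.56], [-1, 4.14], [0.04, 2.09], [-2.66, 2.66]. Speed limits (rad/s): [2.57, 2.57, 3.14, 3.14, 3.14, 3.14, 3.14].

## Interface

Orientations are given as a unit quaternion [w, x, y, z].
In Python, from cell import r gives the robot as it stands.
- The arm moves only by the tool play_rows, never from a script. Its argument "deltas" is a list of rows, each a list of 6 numbers: the shift along the world's x, y, z in cm, then the turn, a rotation vector about the world's x, y, z in rad. In form: [[tx, ty, tz, rx, ry, rz], ...]. A call has 1 to 20 rows; each row is the pose to reach, as a shift and turn from the pose commanded when the call began; what a row does not reach only later rows make up. A row lasts 1/12 s, in which the tool goes at most 41.7 mm and 7.16 degrees, less where a joint would pass 70% of its speed; a pose out of reach is approached as far as the arm can. A call with a gripper value outside its range is refused whole. "jaw" is the gripper's target within -1 to 1 (fully open at 1, half-way at 0, shut at -1), set as the call begins (left out, the last holds). The fingers move at their own pace and stop on an object; "grip_force" is the grip in N (left out, the last holds). Time passes only in rows, so rows that repeat a pose let the fingers close. It gives the time, the measured TCP pose, the force, the opening and the grip force at its end, in the units of the state.
- r.read_state(): the state, without advancing time (a new reading comes with each control period).
- r.snapshot(name): name is "scene" or "top"; returns a dict with "pixels" (400x640x3 uint8, blue, green, red), "z_map" (400x640 float32, m along the optical axis (not along the pixel's ray), 0 where there is no reading), "intrinsics" (3x3 intrinsics, pixels), "k1" (the pictures are not rectified: a ray, as slopes to the right and down, at radius r is drawn at 1 + k1 r^2 times it, then the intrinsics apply), "T" (4x4, takes a point from camera to world coordinates). Camera axes: x right, y down, z forward; pixel columns grow to the right and rows downward; lengths in m; the calibration is good to about 2 mm. A picture is of the moment at which its call begins.
- r.sign_off(): hands the job in; it is judged then, once.
The state is a dict: "time": time; "joint_pos": joint angles; "joint_vel": joint speeds; "effort": joint torques, N m; "tcp_pos": TCP position; "eef_rot": TCP orientation; "contact_force": force on the tool from outside, world axes, zero at the start; "torque": the same for the moment, N m; "finger_gap": finger opening in m; "grip_force": force on a finger pad.
Only numpy, scipy, OpenCV 4.12 (cv2) and the standard library are available. Lean on these libraries where they do the work, as an engineer would, in place of code of your own. Each camera call takes 0.05 s, during which the arm holds its last target. There are 200 camera calls.

## Working session

There is one attempt and no reset: what is moved stays moved. The work goes in short steps, Python scripts to look and compute and a tool call to move; the robot and the scene stay as the last step left them, time stands still between calls to the robot, and variables do not carry over. Pictures are saved under pics/ and viewed, at most 10 in all, crops included, and the job is handed in when it is done.

Besides the shell and the picture viewer there is one more tool, called after "Call:" as name(argument=value, ...) on one line, values as JSON. play_rows: Moves the arm, as the interface text tells. Its arguments: {"type":"object","properties":{"deltas":{"type":"array"},"jaw":{"type":"number"},"grip_force":{"type":"number"}},"required":["deltas"]}

```bash
mkdir -p pics
cat > h.py <<'E'
import numpy as np,cv2
from cell import r
def snap(n):
    s=r.snapshot(n); np.savez('/tmp/'+n+'.npz',**s); return s
def load(n): return dict(np.load('/tmp/'+n+'.npz'))
def world(s,u,v,z=None):
    K=s['intrinsics'];k=float(s['k1'])
    d=np.array([(u-K[0,2])/K[0,0],(v-K[1,2])/K[1,1]]);p=d.copy()
    for _ in range(20): p=d/(1+k*(p@p))
    if z is None: z=s['z_map'][int(round(v)),int(round(u))]
    return (s['T']@np.array([p[0]*z,p[1]*z,z,1]))[:3]
def cloud(s):
    K=s['intrinsics'];k=float(s['k1']);v,u=np.mgrid[:400,:640]
    d=np.stack([(u-K[0,2])/K[0,0],(v-K[1,2])/K[1,1]],-1);p=d.copy()
    for _ in range(20): p=d/(1+k*(p**2).sum(-1,keepdims=True))
    z=s['z_map'][...,None]
    return np.concatenate([p*z,z],-1)@s['T'][:3,:3].T+s['T'][:3,3]
def proj(s,P):
    q=np.linalg.inv(s['T'])@np.append(P,1);p=q[:2]/q[2];p=p*(1+float(s['k1'])*(p@p));K=s['intrinsics']
    return K[0,0]*p[0]+K[0,2],K[1,1]*p[1]+K[1,2]
E
python3 - <<'E'
from h import *
for n in('scene','top'):
    s=snap(n);cv2.imwrite(f'pics/{n}1.png',s['pixels']);print(s['T'].round(3),s['intrinsics'].round(1),s['k1'])
st=r.read_state();print(st,r.pinch_z)
E
```

```text
[[-0.563  0.599 -0.57   1.036]
 [ 0.827  0.404 -0.391  0.464]
 [-0.004 -0.691 -0.723  0.791]
 [ 0.     0.     0.     1.   ]] [[399.    0.  322.6]
 [  0.  399.  193.8]
 [  0.    0.    1. ]] 0.01494335821365497
[[-0.118 -0.97   0.214  0.314]
 [-0.993  0.116 -0.022  0.082]
 [-0.003 -0.215 -0.977  0.925]
 [ 0.     0.     0.     1.   ]] [[365.4   0.  317. ]
 [  0.  365.4 204. ]
 [  0.    0.    1. ]] -0.04183579921200323
{'time': 0.1, 'joint_pos': array([-1.3152341 ,  0.68990645, -0.19452946,  1.56622885,  0.15730186,
        0.90249335, -0.21509194]), 'joint_vel': array([ 1.82218794e-03, -3.50855582e-03, -6.13592377e-04, -1.80830753e-03,
       -1.87154742e-03,  1.45969400e-05,  1.04585936e-03]), 'effort': array([-3.59456935e-03, -5.28499031e+01, -1.27183802e+00, -1.53837276e+01,
       -5.26221155e-02,  1.98413203e-03,  3.27210046e-05]), 'tcp_pos': array([0.13738188, 0.60913747, 0.23798949]), 'eef_rot': array([-3.42861789e-05,  1.10608594e-01,  9.93863704e-01, -8.21524370e-04]), 'contact_force': array([-0.10068286,  0.31969329,  0.68906118]), 'torque': array([-0.00244972, -0.00056151, -0.00147604]), 'grip_force': 0.0, 'finger_gap': 0.0881953186666693} 0.0187
```

View pics/scene1.png

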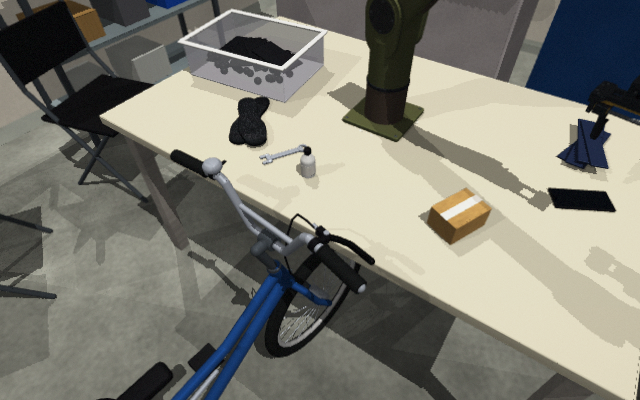

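View pics/top1.png

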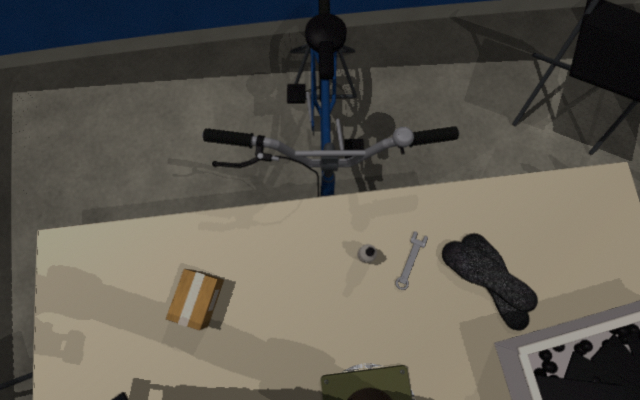

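The scene view shows the ball end of the lever at about (371,262) and the grip at (315–365, 240–290). In the top view the ball is at (215,164), the blade runs to (262,156), and the grip spans (205–253, 130–142).

Run:
```python
from h import *
for n,box in(('top',(195,270,120,175)),('scene',(300,385,220,300))):
    s=load(n);a,b,c,d=box
    C=cloud(s)
    cr=s['pixels'][c:d,a:b];cv2.imwrite(f'pics/{n}c.png',cv2.resize(cr,None,fx=7,fy=7,interpolation=cv2.INTER_CUBIC))
    m=np.zeros((400,640),bool);m[c:d,a:b]=1
    m&=(C[...,2]>.09)&(C[...,2]<.17)
    img=np.full((d-c,b-a),-1);
    print(n)
    for v in range(c,d,3 if n=='top' else 4):
        for u in range(a,b,4):
            if m[v,u]: print(u,v,C[v,u].round(3),s['pixels'][v,u].max(),end='; ')
        print()
```

```text
top



207 129 [0.688 0.293 0.151] 28; 211 129 [0.689 0.285 0.146] 43; 215 129 [0.691 0.278 0.14 ] 55; 
203 132 [0.683 0.303 0.149] 47; 207 132 [0.68  0.293 0.152] 15; 211 132 [0.678 0.283 0.154] 20; 215 132 [0.678 0.275 0.151] 19; 219 132 [0.677 0.266 0.151] 12; 223 132 [0.676 0.257 0.15 ] 13; 227 132 [0.677 0.249 0.147] 15; 231 132 [0.674 0.239 0.149] 20; 235 132 [0.675 0.231 0.145] 35; 
203 135 [0.675 0.303 0.15 ] 36; 207 135 [0.674 0.295 0.148] 17; 211 135 [0.672 0.285 0.15 ] 18; 215 135 [0.672 0.276 0.148] 17; 219 135 [0.671 0.267 0.149] 18; 223 135 [0.669 0.258 0.15 ] 15; 227 135 [0.667 0.248 0.151] 16; 231 135 [0.665 0.239 0.153] 16; 235 135 [0.666 0.23  0.15 ] 17; 239 135 [0.664 0.221 0.151] 16; 243 135 [0.663 0.212 0.15 ] 17; 247 135 [0.663 0.203 0.149] 16; 251 135 [0.659 0.193 0.155] 12; 259 135 [0.661 0.177 0.145] 34; 
203 138 [0.669 0.305 0.146] 44; 207 138 [0.667 0.295 0.148] 11; 211 138 [0.666 0.286 0.148] 11; 215 138 [0.665 0.277 0.148] 13; 219 138 [0.663 0.267 0.15 ] 14; 223 138 [0.663 0.259 0.148] 18; 227 138 [0.66  0.249 0.152] 14; 231 138 [0.66  0.24  0.149] 14; 23
[... 5229 characters left out ...]
.682 0.26  0.14 ] 13; 344 276 [0.682 0.268 0.147] 21; 348 276 [0.678 0.274 0.147] 26; 352 276 [0.676 0.282 0.152] 25; 356 276 [0.67  0.287 0.148] 27; 360 276 [0.664 0.292 0.145] 31; 
344 280 [0.685 0.27  0.14 ] 19; 348 280 [0.683 0.278 0.144] 16; 352 280 [0.681 0.285 0.147] 28; 356 280 [0.679 0.292 0.152] 25; 360 280 [0.674 0.298 0.15 ] 23; 364 280 [0.668 0.303 0.146] 23; 
348 284 [0.687 0.28  0.137] 12; 352 284 [0.687 0.289 0.145] 22; 356 284 [0.685 0.296 0.149] 22; 360 284 [0.681 0.302 0.149] 25; 364 284 [0.672 0.306 0.141] 102; 
352 288 [0.691 0.291 0.138] 16; 356 288 [0.69  0.299 0.145] 22; 360 288 [0.684 0.304 0.141] 150; 364 288 [0.678 0.309 0.137] 121; 
356 292 [0.689 0.3   0.13 ] 12;
```

View pics/topc.png

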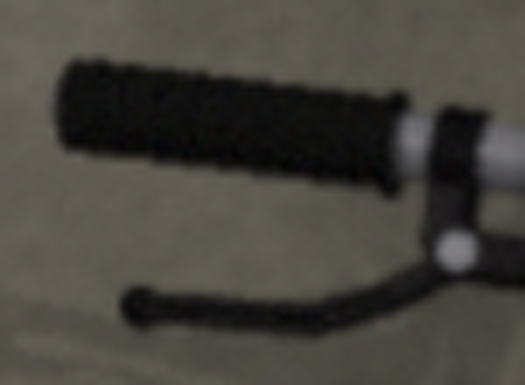

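View pics/scenec.png

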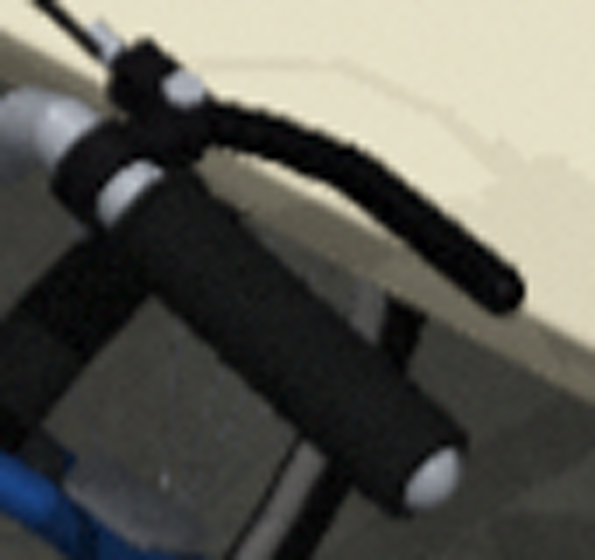

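The crops show the straight outer blade running from the ball at top (214,164) to the bend at (240,165), with clear space in front of it. Next I fit the blade and compute the approach pose.

```bash
cat >> h.py <<'E'
from scipy.spatial.transform import Rotation as Ro
def tcpR(st): return Ro.from_quat(np.roll(st['eef_rot'],-1))
def toolR(yaw,climb):  # tool y = pressing dir, tool z = down
    n=np.array([np.cos(yaw)*np.cos(climb),np.sin(yaw)*np.cos(climb),np.sin(climb)])
    b=np.array([-np.sin(yaw),np.cos(yaw),0]); z=np.cross(n,b); z=-z
    return n,b,z,Ro.from_matrix(np.stack([np.cross(n,z),n,z],1))
E
python3 - <<'E'
from h import *
for n in('top','scene'):
    s=load(n);C=cloud(s);v,u=np.mgrid[:400,:640]
    m=(abs(C[...,1]-.258)<.022)&(abs(C[...,0]-.606)<.02)&(C[...,2]>.115)&(C[...,2]<.137)&(s['pixels'].max(-1)<45)
    P=C[m];c=np.polyfit(P[:,1]-.262,P[:,0],1);print(n,len(P),c,np.arctan(c[0]),P[:,2].mean())
    e=P[:,0]-np.polyval(c,P[:,1]-.262);print(np.percentile(e,[3,97]))
    m=(C[...,2]>.115)&(C[...,2]<.137)&(abs(C[...,0]-.608)<.02)&(C[...,1]<.31)&(C[...,1]>.2);print('ymax',C[m][:,1].max())
s=load('scene');C=cloud(s);m=(C[...,2]>.03)&(C[...,0]<.56)&(C[...,0]>.2)&(C[...,1]>.15)&(C[...,1]<.5)
if m.any():print('carton',C[m].min(0),C[m].max(0))
yaw=-.19;n,b,z,R=toolR(yaw,np.radians(10))
st=r.read_state();print('rotvec',(R*tcpR(st).inv()).as_rotvec())
pp=np.array([.6015,.263,.123]);t=pp-n*(.0175+.035)+z*.014
print(n,b,z,'pre tcp',t,'delta cm',100*(t-st['tcp_pos']))
E
```

```text
top 81 [0.2076803  0.60566578] 0.20476943771398617 0.13117645111910772
[-0.00460768  0.00458137]
ymax 0.2923945731535898
scene 133 [0.20600318 0.60672402] 0.20316113172353276 0.12719783354813982
[-0.00540718  0.00346209]
ymax 0.2933430762132017
carton [0.24383025 0.31191923 0.03012571] [0.38453529 0.43758928 0.0695543 ]
rotvec [ 0.10678872 -0.16292113 -1.53479008]
[ 0.96708538 -0.1859897   0.17364818] [0.18885889 0.98200424 0.        ] [ 0.17052325 -0.032795   -0.98480775] pre tcp [0.55311534 0.27230533 0.10009616] delta cm [ 41.57334655 -33.68321424 -13.78933278]
```

Call:
play_rows(deltas=[[3,-2.4,0,0.008,-0.012,-0.11],[6,-4.8,0,0.015,-0.023,-0.22],[9,-7.2,0,0.023,-0.035,-0.33],[12,-9.7,0,0.031,-0.047,-0.44],[15,-12.1,0,0.038,-0.058,-0.55],[18,-14.5,0,0.046,-0.07,-0.66],[21,-17,0,0.054,-0.082,-0.77],[24,-19.4,0,0.061,-0.093,-0.88],[27,-21.8,0,0.069,-0.105,-0.99],[30,-24.3,0,0.077,-0.117,-1.1],[33,-26.7,0,0.084,-0.128,-1.21],[36,-29.1,0,0.092,-0.14,-1.32],[38,-31,0,0.1,-0.152,-1.43],[39.6,-32.8,0,0.107,-0.163,-1.535],[39.6,-33.4,0,0.107,-0.163,-1.535],[39.6,-33.4,0,0.107,-0.163,-1.535],[39.6,-33.4,0,0.107,-0.163,-1.535]], jaw=-1, grip_force=10)

```text
time: 1.52
tcp_pos: [0.5322, 0.2765, 0.2383]
eef_rot: [0.067, 0.767, 0.635, 0.056]
contact_force: [-0.9, -0.3, 0.4]
finger_gap: 0.0006
grip_force: 0.0
```

```bash
cat > chk.py <<'E'
from h import *
import sys
st=r.read_state()
n,b,z,R=toolR(-.2,np.radians(10))
pp=np.array([.6015,.265,.123])
print(st['time'],st['tcp_pos'],st['contact_force'],st['finger_gap'])
print('roterr',(R*tcpR(st).inv()).as_rotvec())
t=pp-n*(.0175+.035)+z*.014
print('delta cm to pre',100*(t-st['tcp_pos']),'n',n)
E
python3 chk.py
```

```text
1.5167 [0.53220743 0.27652928 0.238312  ] [-0.92627391 -0.34318424  0.36870776] 0.0006124453761778255
roterr [-8.61846088e-05  5.44624938e-06 -1.25845120e-02]
delta cm to pre [  2.10033872  -0.17405798 -13.82158408] n [ 0.96517716 -0.1956511   0.17364818]
```

Descend in front of the lever, then take a close look.

Call:
play_rows(deltas=[[0,0,-2,0,0,0],[0,0,-5,0,0,0],[0,0,-8,0,0,0],[0,0,-11,0,0,0],[0,-0.1,-13,0,0,-0.012],[1,-0.2,-13.8,0,0,-0.012],[2,-0.2,-13.8,0,0,-0.012],[2.1,-0.2,-13.8,0,0,-0.012],[2.1,-0.2,-13.8,0,0,-0.012]])

```text
time: 2.27
tcp_pos: [0.5555, 0.2748, 0.1016]
eef_rot: [0.068, 0.771, 0.63, 0.057]
contact_force: [0.8, -0.4, 0.0]
finger_gap: 0.0002
grip_force: 0.0
```

```bash
python3 chk.py
python3 - <<'E'
from h import *
s=snap('scene');t=snap('top')
a=cv2.resize(s['pixels'][190:310,290:410],(600,600),interpolation=cv2.INTER_CUBIC)
cv2.imwrite('pics/s2.png',a)
# finger points near TCP height seen by cameras: back face
C=cloud(s);m=(C[...,2]>.09)&(C[...,2]<.16)&(C[...,0]>.52)&(C[...,0]<.595)&(C[...,1]>.235)&(C[...,1]<.30)
P=C[m];st=r.read_state();n,b,z,R=toolR(-.2,np.radians(10));d=(P-st['tcp_pos'])
print(len(P),'along n pct',np.percentile(d@n,[5,50,90,97]),'b',np.percentile(d@b,[3,97]),'up',np.percentile(-d@z,[3,97]))
E
```

```text
2.2667 [0.55546592 0.27484543 0.10156099] [ 0.78847008 -0.42311648  0.03658299] 0.0001779731940251628
roterr [-0.00149633  0.00359695  0.00100006]
delta cm to pre [-0.22551063 -0.00567312 -0.14648329] n [ 0.96517716 -0.1956511   0.17364818]
119 along n pct [-0.01112054  0.00948138  0.01505999  0.0168553 ] b [3.46469126e-05 1.05016290e-02] up [0.00253082 0.03985709]
```

View pics/s2.png

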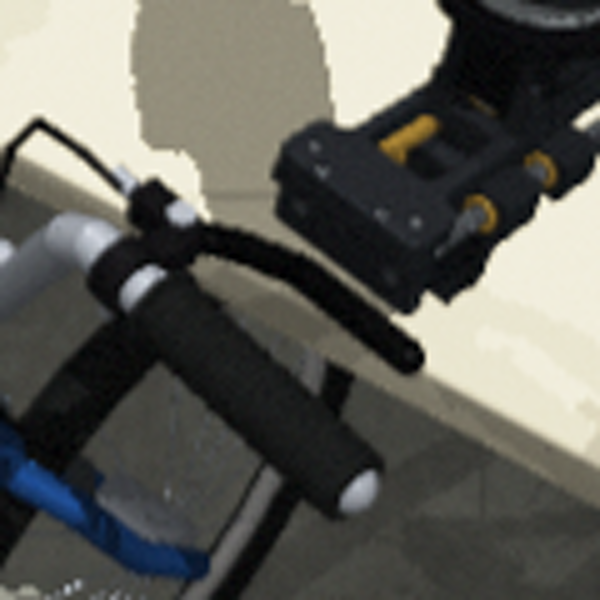

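The fingers are in front of the blade, about 3 cm short of it, and the body clears the grip from above. The ball is at about (410,358) in the crop. Now I creep up to contact.

Call:
play_rows(deltas=[[0.6,-0.1,0,0,0,0],[1.2,-0.2,0.1,0,0,0],[1.8,-0.4,0.2,0,0,0],[2.2,-0.45,0.3,0,0,0],[2.4,-0.5,0.4,0,0,0],[2.4,-0.5,0.4,0,0,0],[2.4,-0.5,0.4,0,0,0]])

```text
time: 2.95
tcp_pos: [0.5785, 0.2686, 0.1048]
eef_rot: [0.068, 0.772, 0.63, 0.056]
contact_force: [-0.6, -1.3, 0.2]
finger_gap: 0.0007
grip_force: 0.0
```

```bash
python3 chk.py
```

```text
2.95 [0.57847445 0.26859312 0.10475134] [-0.62187156 -1.25520546  0.21991271] 0.0007171458809179952
roterr [5.92886187e-05 1.72090067e-03 2.56732589e-03]
delta cm to pre [-2.52636386  0.61955868 -0.46551774] n [ 0.96517716 -0.1956511   0.17364818]
```

Call:
play_rows(deltas=[[0.2,0,0,0,0,0],[0.4,-0.05,0.05,0,0,0],[0.6,-0.1,0.1,0,0,0],[0.7,-0.1,0.1,0,0,0],[0.7,-0.1,0.1,0,0,0]])

```text
time: 3.37
tcp_pos: [0.5859, 0.2676, 0.1058]
eef_rot: [0.068, 0.772, 0.63, 0.056]
contact_force: [0.3, 0.8, 0.1]
finger_gap: 0.0004
grip_force: 0.0
```

Call:
play_rows(deltas=[[0.2,0,0,0,0,0],[0.4,0,0.05,0,0,0],[0.4,0,0.05,0,0,0],[0.4,0,0.05,0,0,0]])

```text
time: 3.7
tcp_pos: [0.5895, 0.2678, 0.1062]
eef_rot: [0.068, 0.772, 0.63, 0.056]
contact_force: [-0.3, 0.2, -0.1]
finger_gap: 0.0006
grip_force: 0.0
```

Call:
play_rows(deltas=[[0.2,0,0,0,0,0],[0.4,0,0.05,0,0,-0.03],[0.4,0,0.05,0,0,-0.03],[0.4,0,0.05,0,0,-0.03]])

```text
time: 4.03
tcp_pos: [0.5925, 0.2683, 0.1064]
eef_rot: [0.068, 0.781, 0.618, 0.054]
contact_force: [-5.1, 1.1, 1.1]
finger_gap: 0.0007
grip_force: 2.2
```

Contact at about 5 N. I press on, following the lever's arc.

Call:
play_rows(deltas=[[0.3,0.05,0.05,0,0,-0.03],[0.6,0.1,0.1,0,0,-0.06],[0.8,0.15,0.15,0,0,-0.09],[0.8,0.15,0.15,0,0,-0.09],[0.8,0.15,0.15,0,0,-0.09]])

```text
time: 4.45
tcp_pos: [0.6, 0.2698, 0.1076]
eef_rot: [0.071, 0.808, 0.583, 0.051]
contact_force: [-5.6, 1.2, 0.4]
finger_gap: 0.0004
grip_force: 2.8
```

Call:
play_rows(deltas=[[0.3,0.05,0.05,0,0,-0.03],[0.5,0.1,0.1,0,0,-0.06],[0.6,0.1,0.1,0,0,-0.07],[0.6,0.1,0.1,0,0,-0.07]])

```text
time: 4.78
tcp_pos: [0.6058, 0.2706, 0.1086]
eef_rot: [0.072, 0.828, 0.554, 0.048]
contact_force: [-5.5, 1.4, 1.4]
finger_gap: 0.0006
grip_force: 3.2
```

Call:
play_rows(deltas=[[0.2,0.05,0.03,0,0,-0.02],[0.4,0.05,0.07,0,0,-0.04],[0.4,0.05,0.07,0,0,-0.04],[0.4,0.05,0.07,0,0,-0.04]])

```text
time: 5.12
tcp_pos: [0.6092, 0.271, 0.1091]
eef_rot: [0.073, 0.839, 0.537, 0.046]
contact_force: [-6.5, 0.9, 1.4]
finger_gap: 0.0003
grip_force: 3.4
```

Call:
play_rows(deltas=[[0.1,0,0.02,0,0,-0.01],[0.2,0,0.03,0,0,-0.02],[0.2,0,0.03,0,0,-0.02]])

```text
time: 5.37
tcp_pos: [0.6112, 0.271, 0.1094]
eef_rot: [0.074, 0.844, 0.529, 0.045]
contact_force: [-7.4, 1.6, 2.1]
finger_gap: 0.0004
grip_force: 3.6
```

```bash
python3 chk.py
python3 - <<'E'
from h import *
s=snap('scene');t=snap('top')
a=cv2.resize(s['pixels'][190:310,290:410],(600,600),interpolation=cv2.INTER_CUBIC)
b=cv2.resize(t['pixels'][120:180,195:270],(600,480),interpolation=cv2.INTER_CUBIC)
cv2.imwrite('pics/s3.png',a);C=cloud(s);
m=(C[...,2]>.11)&(C[...,2]<.137)&(C[...,0]>.59)&(C[...,0]<.66)&(C[...,1]>.25)&(C[...,1]<.31)&(s['pixels'].max(-1)<45)
P=C[m];P=P[np.argsort(P[:,1])];print(P[-12:].round(4))
E
```

```text
5.3667 [0.61116921 0.27099007 0.1094466 ] [-7.39337615  1.62035053  2.06091869] 0.0003700840121071192
roterr [ 0.00148554 -0.00265295  0.25195438]
delta cm to pre [-5.79583955  0.37986312 -0.93504426] n [ 0.96517716 -0.1956511   0.17364818]
[[0.638  0.2886 0.1356]
 [0.6339 0.2886 0.1339]
 [0.641  0.2886 0.1291]
 [0.6373 0.2891 0.1247]
 [0.6387 0.2891 0.1335]
 [0.6305 0.2892 0.1301]
 [0.6384 0.2893 0.1299]
 [0.6358 0.2897 0.1338]
 [0.6317 0.29   0.1288]
 [0.6359 0.29   0.1308]
 [0.6369 0.2907 0.1292]
 [0.633  0.2908 0.1277]]
```

View pics/s3.png

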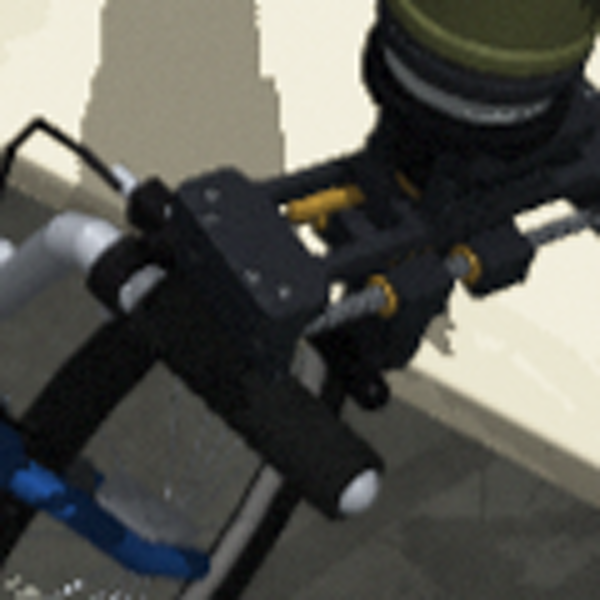

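The ball is now at about (370,390) in the crop, roughly 25 mm in, and the body overhangs the grip without touching it. The lever is close to the stop, so I nudge until the force jumps.

Call:
play_rows(deltas=[[0.1,0,0.02,0,0,0],[0.1,0,0.02,0,0,0],[0.1,0,0.02,0,0,0]])

```text
time: 5.72
tcp_pos: [0.6117, 0.2709, 0.1095]
eef_rot: [0.073, 0.844, 0.529, 0.044]
contact_force: [-7.1, 1.1, 1.4]
finger_gap: 0.0006
grip_force: 3.7
```

Call:
play_rows(deltas=[[0.1,0,0.02,0,0,0],[0.1,0,0.02,0,0,0],[0.1,0,0.02,0,0,0]])

```text
time: 5.97
tcp_pos: [0.6123, 0.2709, 0.1096]
eef_rot: [0.073, 0.844, 0.529, 0.044]
contact_force: [-8.1, 1.7, 1.7]
finger_gap: 0.0004
grip_force: 4.0
```

Call:
play_rows(deltas=[[0.1,0,0.02,0,0,0],[0.1,0,0.02,0,0,0],[0.1,0,0.02,0,0,0]])

```text
time: 6.22
tcp_pos: [0.6123, 0.2709, 0.1096]
eef_rot: [0.073, 0.844, 0.529, 0.043]
contact_force: [-10.0, 1.8, 2.9]
finger_gap: 0.0004
grip_force: 4.9
```

Call:
play_rows(deltas=[[0.1,0,0.02,0,0,0],[0.1,0,0.02,0,0,0],[0.1,0,0.02,0,0,0]])

```text
time: 6.47
tcp_pos: [0.6124, 0.2709, 0.1096]
eef_rot: [0.073, 0.844, 0.529, 0.042]
contact_force: [-12.8, 1.2, 4.2]
finger_gap: 0.0008
grip_force: 5.7
```

The lever is firm: the TCP has stopped advancing while the force rises. I hold here for more than two seconds.

Call:
play_rows(deltas=[[0,0,0,0,0,0],[0,0,0,0,0,0],[0,0,0,0,0,0],[0,0,0,0,0,0],[0,0,0,0,0,0],[0,0,0,0,0,0],[0,0,0,0,0,0],[0,0,0,0,0,0],[0,0,0,0,0,0],[0,0,0,0,0,0],[0,0,0,0,0,0],[0,0,0,0,0,0],[0,0,0,0,0,0],[0,0,0,0,0,0],[0,0,0,0,0,0]])

```text
time: 7.72
tcp_pos: [0.6123, 0.2709, 0.1095]
eef_rot: [0.073, 0.844, 0.529, 0.042]
contact_force: [-12.1, 1.1, 4.5]
finger_gap: 0.0005
grip_force: 5.7
```

Call:
play_rows(deltas=[[0,0,0,0,0,0],[0,0,0,0,0,0],[0,0,0,0,0,0],[0,0,0,0,0,0],[0,0,0,0,0,0],[0,0,0,0,0,0],[0,0,0,0,0,0],[0,0,0,0,0,0],[0,0,0,0,0,0],[0,0,0,0,0,0],[0,0,0,0,0,0],[0,0,0,0,0,0],[0,0,0,0,0,0],[0,0,0,0,0,0]])

```text
time: 8.88
tcp_pos: [0.6124, 0.2709, 0.1096]
eef_rot: [0.073, 0.844, 0.529, 0.042]
contact_force: [-12.1, 1.7, 4.6]
finger_gap: 0.0004
grip_force: 5.7
```

Call:
play_rows(deltas=[[-0.4,-0.05,-0.07,0,0,0.04],[-0.8,-0.1,-0.14,0,0,0.08],[-1.2,-0.15,-0.2,0,0,0.12],[-1.6,-0.2,-0.27,0,0,0.16],[-2.0,-0.25,-0.34,0,0,0.2],[-2.5,-0.3,-0.4,0,0,0.24],[-3.3,-0.1,-0.5,0,0,0.25],[-4.3,0.1,-0.6,0,0,0.25],[-5.5,0.3,-0.8,0,0,0.25],[-6.5,0.5,-0.9,0,0,0.25],[-7,0.5,-0.9,0,0,0.25],[-7,0.5,-0.9,0,0,0.25],[-7,0.5,-0.9,0,0,0.25]])

```text
time: 9.97
tcp_pos: [0.5482, 0.2757, 0.1024]
eef_rot: [0.069, 0.772, 0.63, 0.056]
contact_force: [0.9, -0.4, -0.2]
finger_gap: 0.0006
grip_force: 0.0
```

Run:
```python
from h import *
s=snap('scene')
cv2.imwrite('pics/s4.png',s['pixels'])
C=cloud(s);m=(abs(C[...,1]-.258)<.022)&(abs(C[...,0]-.606)<.02)&(C[...,2]>.115)&(C[...,2]<.137)&(s['pixels'].max(-1)<45)
P=C[m];c=np.polyfit(P[:,1]-.262,P[:,0],1);print(len(P),c)
```

```text
135 [0.19801743 0.60651735]
```

View pics/s4.png

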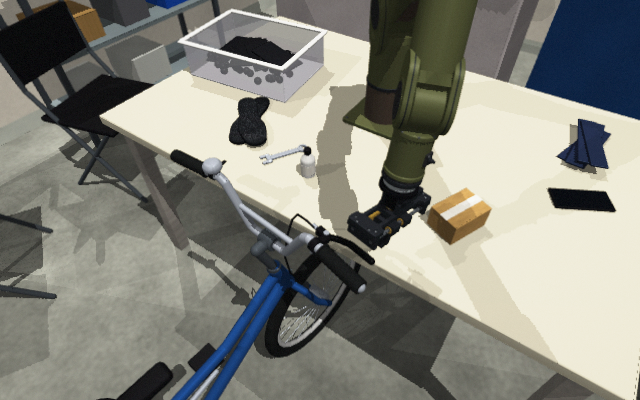

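The lever is back at rest with its ball at (371,262), and the blade fit matches the first one. The bottle, carton and spanner have not moved, and the gripper is clear of everything.

```bash
python3 -c "
from cell import r
print(r.sign_off())"
```

```text
the job is handed in; nothing more can be done
None
```

I pressed the brake lever with the backs of the fingers until it came up firm (about 13 N), held it there for just over two seconds, and let it spring fully back out; the bottle, carton and spanner stayed put, and the job is handed in.

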